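# Proof-pull a glued lamp base and hold it at the mark

## Robot

A 6-joint arm with a two-finger parallel gripper is mounted at the origin on the work surface. World frame = base frame: x ahead of the robot, y to its left, z up, the work surface at z = 0. Lengths are in m, angles in rad, forces in N, time in s.
With the tool pointing down it reaches from about 0.4 to 0.925 m from the base axis. Payload 12.5 kg.
Tool frame: the origin (TCP) lies on the mounting face of the last link; the fingertips stand ctrl.tip_reach ahead of it and the grasp point (between the pads) lies 171 mm ahead of it (ctrl.tip_reach is the distance from the TCP to the fingertips, in m); z points along the fingers, y is the line along which they close (so a half turn about z gives the same grasp; the last joint's range is limited). The gripper opens to 95 mm and grips with 3 to 60 N. Pads are 20 mm wide; open, the fingers measure 119 mm over their backs; the gripper's body (75 mm by 180 mm) begins 59 mm behind the grasp point.
Start: joints at [-1.441, 0.491, 1.559, -0, 1.092, -0.106], TCP at [0.146, -0.608, 0.405] pointing down, gripper open.
Joint ranges: [-3.1, 3.1], [-0.84, 2.19], [0.05, 2.79], [-1.13, 4.28], [0.06, 2.93], [-2.69, 2.69]. Speed limits (rad/s): [2.22, 2.22, 2.79, 3.14, 3.14, 3.14].

## Interface

Orientations are given as a rotation vector (axis times angle).
In Python, from rig import ctrl gives the robot as it stands.
- The arm moves only by the tool arm_command, never from a script. Its argument "series" is a list of rows, each a list of 4 numbers: the shift along the tool's x, y, z normalised to -1 to 1, where 1 is 5 cm, then the turn about the tool's z normalised to -1 to 1, where 1 is 6 degrees. In form: [[dx, dy, dz, twist], ...]. A call has exactly 5 rows; each row shifts and turns the commanded pose from where the row before left it, along the tool's axes as they then stand; what a row does not reach is not made up. A row lasts 1/10 s, in which the tool goes at most 50 mm and 8.59 degrees, less where a joint would pass 70% of its speed; a pose out of reach is approached as far as the arm can. A call with a number of a shift or a turn outside -1 to 1 is refused whole. A call with a gripper value outside its range is refused whole. "hand" is the opening, from -1 (shut) to 1 (fully open), set as the call begins (left out, the last holds). The fingers move at their own pace and stop on an object; "squeeze" is the grip in N (left out, the last holds). Time passes only in rows, so rows that do not move let the fingers close, or fill a call up. It gives the time, the measured TCP pose, the force, the opening and the grip force at its end, in the units of the state.
- ctrl.observe(): the state, without advancing time (a new reading comes with each control period).
- ctrl.read_camera(name): name is "side" or "top"; returns the picture (420x560x3 uint8, red, green, blue); there is no depth.
- ctrl.calibration(name): a dict with "fx", "fy", "cx", "cy" (pixels), "k1" (the pictures are not rectified: a ray, as slopes to the right and down, at radius r is drawn at 1 + k1 r^2 times it, then the intrinsics apply), "extrinsics" (4x4, takes a point from world to camera coordinates). Camera axes: x right, y up, looking along -z (the intrinsics and any distortion apply to the point x, -y, -z); pixel columns grow to the right and rows downward; lengths in m; the calibration is good to about 2 mm. A picture is of the moment at which its call begins. calibration takes no time and is no camera call.
- ctrl.sign_off(): hands the job in; it is judged then, once.
The state is a dict: "t": time; "joint_pos": joint angles; "qd": joint speeds; "effort": joint torques, N m; "ee_pos": TCP position; "tool_rot": TCP orientation; "contact_force": force on the tool from outside, world axes, zero at the start; "torque": the same for the moment, N m; "opening": finger opening in m; "gripper_force": force on a finger pad.
Only numpy, scipy, OpenCV 4.12 (cv2) and the standard library are available. Lean on these libraries where they do the work, as an engineer would, in place of code of your own. Each camera call takes 0.05 s, during which the arm holds its last target. There are 200 camera calls.

## Task

Proof-test the glued lamp in the pull tester. On the timer unit press the square key, then the round key, then the long key, each fully down and released before the next; then grip the tester's black handle, pull it out against its spring until the white pointer is opposite the middle of the steel index block on the scale, and keep holding it there: the program finishes while the gripper is still holding the handle at the mark. Leave the flask, bowl, spare lamp and syringe where they are.

Things in the scene. Friction and masses are not known exactly. Their poses are not given: they have to be found in the camera images.
- tester: Pull tester, bolted down, left or right of the timer: grey base plate 320 x 140 x 12 mm (x, y, z), origin at the centre of its underside; its -x is the pulling direction (towards the robot within 0.3 rad), z up. In its frame: a 50 mm reflector clamped at x +70 to +154 mm, top at z 66; an aluminium scale rail, 18 mm wide, top at z 20, along the +y edge of the front half.
- collar (a point): Centre of the front collar (40 mm diameter, facing tester -x) of the tester's spring barrel, at x 0, y 0, z 40 mm in the tester's frame. A 10 mm rod, its top 45 mm above the table, runs from here along tester -x to the handle.
- handle: Black T-shaped pull handle on the sprung slide: cross bar 16 mm thick (tester x), 60 mm long (tester y), 36 mm tall, 58 to 94 mm above the table, on a 16 x 16 mm post. At home 62 mm are free between bar and collar, and nothing is in front; beneath lie only the rod (top at 45 mm) and a low shoe. Moves with rod and pointer. Origin and axes: the tester's when home.
- handle_grip (a point): Centre of the handle's cross bar, 76 mm above the table; axes parallel to the tester's. At home it is at x -70 mm, y 0 in the tester's frame.
- pull_slide (a joint): How far the handle slide is pulled out along the tester's -x, in m: 0 home (resting on its stop), at most 0.075. A spring pulls it home at once if let go: about 2.4 N at 0 plus 1.2 N per 10 mm.
- pointer_tip (a point): Tip of the white pointer, a 4 mm wide finger that sticks out from the slide to the tester's +y side, next to the scale rail; it moves with the handle. At home at x -70, y +50 mm in the tester's frame, 25.5 mm above the table.
- index_mark (a point): The mark: middle of the inner face of the dark steel index block (10 mm wide along tester x, 22 mm long, 14 mm tall) that is clamped on the scale rail 30 to 58 mm in front (-x) of the pointer's home position; at tester y +52 mm, 25.5 mm above the table. Axes parallel to the tester's. The block does not move.
- timer: White timer unit, fixed, 110 x 170 x 50 mm (x, y, z), origin at the centre of its underside, with three white keys in a row along its y, 50 mm apart, on black bezels (52 mm above the table), 22 mm to the robot's side of its centre; which key is in which place varies.
- square_key_top (a point): Centre of the top face of the square key, 26 x 26 mm; 66 mm above the table when up. Moves with the key; axes are the timer's.
- key_square (a joint): Travel of the square key straight down, m: 0 up, 0.006 fully down. Springs back up; takes 2.3 N to start and 5 N to bottom.
- round_key_top (a point): Centre of the top face of the round key, 30 mm diameter; 66 mm above the table when up. Moves with the key; axes are the timer's.
- key_round (a joint): Travel of the round key straight down, m: 0 up, 0.006 fully down. Springs back up; takes 2.3 N to start and 5 N to bottom.
- long_key_top (a point): Centre of the top face of the long narrow key, 42 mm along the timer's x and 15 mm wide; 66 mm above the table when up. Moves with the key; axes are the timer's.
- key_long (a joint): Travel of the long key straight down, m: 0 up, 0.006 fully down. Springs back up; takes 2.3 N to start and 5 N to bottom.
- flask: Pink drinking flask, 62 mm diameter, 217 mm tall, standing loose; origin at the centre of its foot. Leave alone.
- bowl: Loose aluminium bowl, 124 mm across, 55 mm tall; origin at the centre of its foot. Leave alone.
- spare_lamp: Loose spare lamp standing on its mouth, 50 mm across, 56 mm tall, with a white ceramic base on top; origin at the centre of its underside. Leave alone.
- syringe: Loose white glue syringe lying on the table, about 145 mm long, 30 mm wide, 22 mm high; origin under the middle of its barrel. Leave alone.

How it is judged:
On the way, in this order (a step that is already met when the one before it is completed fails the run):
1. the square key is pressed down alone, the slide home (value of joint key_square above 0.0045 m and value of joint each of key_round, key_long below 0.002 m and value of joint pull_slide below 0.008 m), for 0.05 s.
2. the round key is pressed down alone, the slide home (value of joint key_round above 0.0045 m and value of joint each of key_square, key_long below 0.002 m and value of joint pull_slide below 0.008 m), for 0.05 s.
3. the long key is pressed down alone, the slide home (value of joint key_long above 0.0045 m and value of joint each of key_square, key_round below 0.002 m and value of joint pull_slide below 0.008 m), for 0.05 s.
4. the handle is pulled out to the index block by the gripper, the keys up (x of pointer_tip in the frame of index_mark between -0.005 and 0.005 m and value of joint each of key_square, key_round, key_long below 0.002 m and contact force between the fingers and handle above 2 N and distance between the grasp point and handle_grip below 0.04 m), for 0.3 s.
At the end, for the whole second after the job is handed in: Through the last second the fingers hold the handle (over 2 N, pads within 40 mm of the centre of its cross bar), the slide is still (under 10 mm/s), the pointer is within 5 mm of the middle of the index block along the scale, and all keys are up (under 2 mm of travel) (all of step 4 and velocity of joint pull_slide between -0.01 and 0.01 m/s); the arm keeps its last pose, push and grip.
It fails at once if two keys pressed at once (value of joint each of key_square, key_round above 0.003 m or value of joint each of key_round, key_long above 0.003 m or value of joint each of key_square, key_long above 0.003 m).
It fails at once if the drinking flask is moved by more than 30 mm or knocked over (distance of flask from where it was at the start of the episode above 0.03 m or angle between flask's own z axis and vertical above 0.5 rad).
It fails at once if the metal bowl is moved by more than 30 mm or knocked over (distance of bowl from where it was at the start of the episode above 0.03 m or angle between bowl's own z axis and vertical above 0.5 rad).
It fails at once if the spare lamp is moved by more than 30 mm or knocked over (distance of spare_lamp from where it was at the start of the episode above 0.03 m or angle between spare_lamp's own z axis and vertical above 0.5 rad).
It fails at once if the glue syringe is moved by more than 30 mm or knocked over (distance of syringe from where it was at the start of the episode above 0.03 m).
It also fails if it takes over 54 s, if anything falls off the work surface, if the arm or the gripper's body presses on something with over 40 N, if the wrist force passes 120 N, or if a joint passes its speed limit or range.

## Working session

There is one attempt and no reset: what is moved stays moved. The work goes in short steps, Python scripts to look and compute and a tool call to move; the robot and the scene stay as the last step left them, time stands still between calls to the robot, and variables do not carry over. Pictures are saved under pics/ and viewed, at most 10 in all, crops included, and the job is handed in when it is done.

Besides the shell and the picture viewer there is one more tool, called after "Request:" by a JSON object that holds its "api" and its "payload". arm_command: Moves the arm, as the interface text tells. Scaled input: -1 to 1 covers 5 cm each way for a shift and 6 degrees each way for a turn. Its arguments: {"type":"object","properties":{"series":{"type":"array"},"hand":{"type":"number"},"squeeze":{"type":"number"}},"required":["series"]}

```bash
mkdir -p pics; python3 - <<'E'
from rig import ctrl
import cv2
for n in("top","side"):
    cv2.imwrite(f"pics/{n}0.png",ctrl.read_camera(n)[:,:,::-1])
    c=ctrl.calibration(n);print(n,c)
print(ctrl.observe(),ctrl.tip_reach)
E
```

```text
top {'fx': 476.82222865475563, 'fy': 476.82222865475563, 'cx': 276.9862623796333, 'cy': 214.6763155370291, 'k1': -0.13047131964611206, 'extrinsics': array([[-0.00537216, -0.99992256,  0.01122523, -0.00235912],
       [ 0.98467408, -0.00333271,  0.17437275, -0.57145517],
       [-0.17432184,  0.01198995,  0.98461573, -1.10151454],
       [ 0.        ,  0.        ,  0.        ,  1.        ]])}
side {'fx': 467.25425337631816, 'fy': 467.25425337631816, 'cx': 277.21617432462074, 'cy': 209.92210354738924, 'k1': 0.009752397732130469, 'extrinsics': array([[-0.9645907 , -0.26371692,  0.00426123,  0.54666962],
       [ 0.19640678, -0.70742133,  0.67895467, -0.15753077],
       [-0.17603735,  0.6557503 ,  0.73416783, -1.10572198],
       [ 0.        ,  0.        ,  0.        ,  1.        ]])}
{'t': 0.1, 'joint_pos': array([-1.44059657e+00,  4.91517909e-01,  1.55941572e+00,  1.16416847e-05,
        1.09171223e+00, -1.05599979e-01]), 'qd': array([ 0.00034745, -0.00140059, -0.00179037, -0.00033577, -0.00175601,
        0.00142032]), 'effort': array([ 3.05284935e-03, -6.13623118e+01, -2.58604628e+01,  6.94465125e-02,
        4.70088248e-02, -6.90808383e-05]), 'ee_pos': array([ 0.14603165, -0.60766736,  0.40419914]), 'tool_rot': array([-3.11873832e+00, -3.69403580e-01,  4.12440893e-06]), 'contact_force': array([ 0.56523558, -0.15901583,  0.59731821]), 'torque': array([-0.00531954,  0.04893541, -0.02201354]), 'gripper_force': 0.0, 'opening': 0.09551464656383862} 0.1901
```

View pics/top0.png

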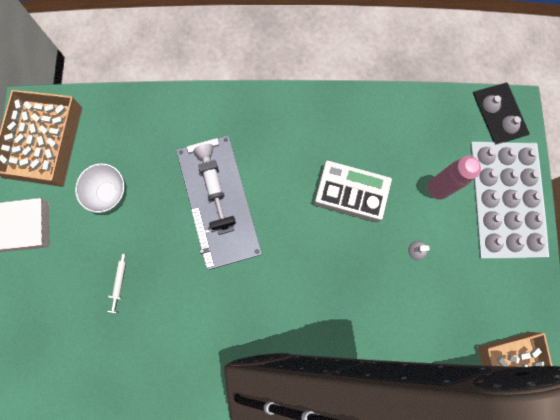

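View pics/side0.png

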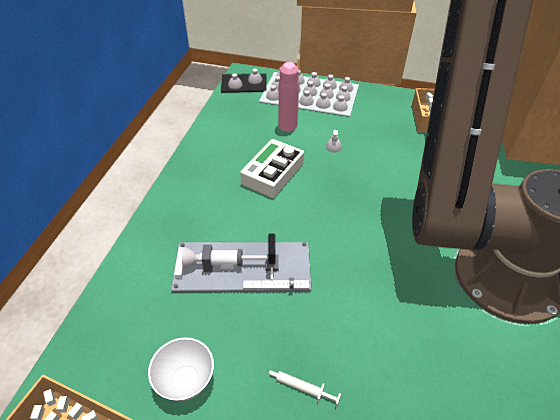

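The top view shows the tester at about (218,200) with its handle bar at (222,223). On the timer, the square key is at (333,193), the long key at (352,197) and the round key at (373,202). The side view shows the rail, with the index block near (291,284). I'll enlarge both areas next.

```bash
cat > h.py <<'E'
import numpy as np,cv2
from rig import ctrl
def K(c): return np.array([[c["fx"],0,c["cx"]],[0,c["fy"],c["cy"]],[0,0,1]])
def ray(n,uv):
    c=ctrl.calibration(n);D=np.array([c["k1"],0,0,0,0])
    p=cv2.undistortPoints(np.array([[uv]],float),K(c),D)[0,0]
    E=c["extrinsics"];R=E[:3,:3]
    return -R.T@E[:3,3],R.T@np.array([p[0],-p[1],-1])
def onz(n,uv,z):
    o,d=ray(n,uv);return o+d*(z-o[2])/d[2]
def proj(n,P):
    c=ctrl.calibration(n);E=c["extrinsics"]
    q=E[:3,:3]@np.array(P)+E[:3,3];x,y=q[0]/-q[2],-q[1]/-q[2];s=1+c["k1"]*(x*x+y*y)
    return np.array([c["fx"]*x*s+c["cx"],c["fy"]*y*s+c["cy"]])
def crop(n,u0,v0,u1,v1,s): 
    im=cv2.imread(n)[v0:v1,u0:u1];return cv2.resize(im,None,fx=s,fy=s,interpolation=cv2.INTER_CUBIC)
E
python3 - <<'E'
from h import *
a=crop("pics/top0.png",170,130,270,270,4);b=crop("pics/side0.png",165,230,320,300,2.5);t=crop("pics/top0.png",310,155,400,225,4)
o=np.zeros((600,790,3),np.uint8);o[:560,:400]=a;o[:175,401:401+b.shape[1]]=b[:,:389];o[200:480,401:761]=t
cv2.imwrite("pics/c1.png",o)
E
```

```text
(no output)
```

View pics/c1.png

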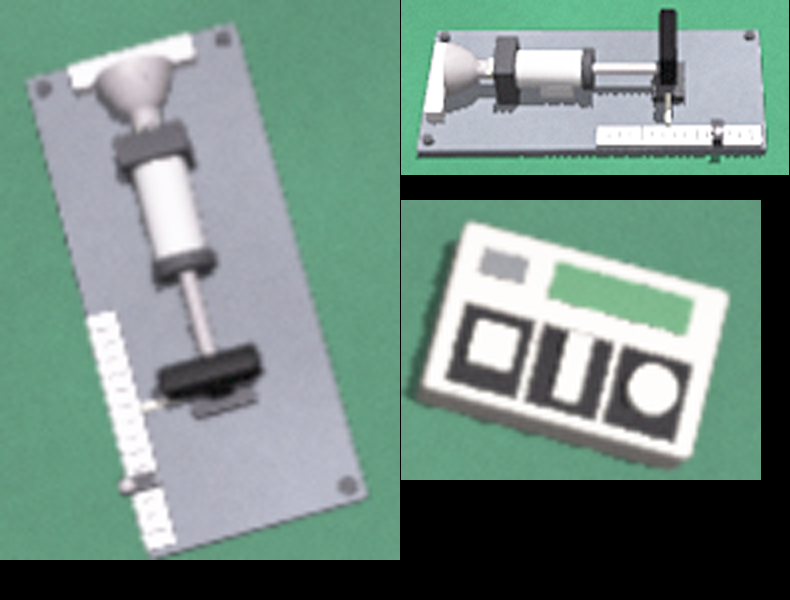

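The crop shows the plate corners at crop pixels (27,78), (235,25), (367,497) and (152,557). It also shows the pointer near (147,406), the index block near (140,484) and the three keys.

```bash
cat > m.py <<'E'
from h import *
f=lambda x,y,u0,v0,s:((x+.5)/s-.5+u0,(y+.5)/s-.5+v0)
T=lambda x,y:f(x,y,170,130,4)
S=lambda x,y:f(x-401,y,165,230,2.5)
Kk=lambda x,y:f(x-401,y-200,310,155,4)
cs=np.array([onz("top",T(*p),.012) for p in((27,78),(235,25),(367,497),(152,557))])[:,:2]
mdl=np.array([[.16,.07],[.16,-.07],[-.16,-.07],[-.16,.07]])
c=cs.mean(0);H=mdl.T@(cs-c);th=np.arctan2(H[0,1]-H[1,0],H[0,0]+H[1,1])
R=np.array([[np.cos(th),-np.sin(th)],[np.sin(th),np.cos(th)]])
print("tester",c,th,"res",(cs-c-mdl@R.T).round(4).tolist())
cs2=np.array([onz("side",S(*p),.012) for p in((440,30),(416,153),(765,150),(758,30))])[:,:2]
print("side plate in tester",((cs2-c)@R).round(4).tolist())
loc=lambda P:((P[:2]-c)@R).round(4)
print("bar top",loc(onz("top",T(210,367),.094)),"bar side top",loc(onz("side",S(668,12),.094)))
print("pointer",loc(onz("top",T(147,406),.0275)),loc(onz("side",S(667,120),.0275)))
print("index top",loc(onz("top",T(140,484),.032)),"side",loc(onz("side",S(717,138),.03)))
for n,p in(("sq",(493,345)),("lo",(573,368)),("ro",(652,390))): print(n,onz("top",Kk(*p),.066).round(4))
print("gripworld",c+R@[-.07,0])
print({k:proj("side",[*v,.066]).round(1) for k,v in(("sq",onz("top",Kk(493,345),.066)[:2]),("lo",onz("top",Kk(573,368),.066)[:2]),("ro",onz("top",Kk(652,390),.066)[:2]))})
E
python3 m.py
python3 - <<'E'
from h import *
a=crop("pics/side0.png",235,130,315,200,5)
b=crop("pics/side0.png",240,225,315,297,5)
o=np.zeros((370,790,3),np.uint8);o[:350,:400]=a;o[:360,405:780]=b
cv2.imwrite("pics/c2.png",o)
E
```

```text
tester [0.61494483 0.14280504] 0.2730404932534767 res [[0.0004, -0.0005], [-0.0026, 0.0005], [0.0006, 0.0014], [0.0017, -0.0014]]
side plate in tester [[0.1555, -0.0697], [0.1579, 0.0733], [-0.159, 0.0712], [-0.1597, -0.0688]]
bar top [-0.0695 -0.0012] bar side top [-0.0708 -0.024 ]
pointer [-0.07   0.046] [-0.0698  0.0488]
index top [-0.1159  0.0617] side [-0.1148  0.0701]
sq [ 0.6265 -0.1392  0.066 ]
lo [ 0.6122 -0.1873  0.066 ]
ro [ 0.5986 -0.2349  0.066 ]
gripworld [0.54753795 0.1239288 ]
{'sq': array([269.6, 169.5]), 'lo': array([279.3, 159.1]), 'ro': array([288.4, 149.2])}
```

View pics/c2.png

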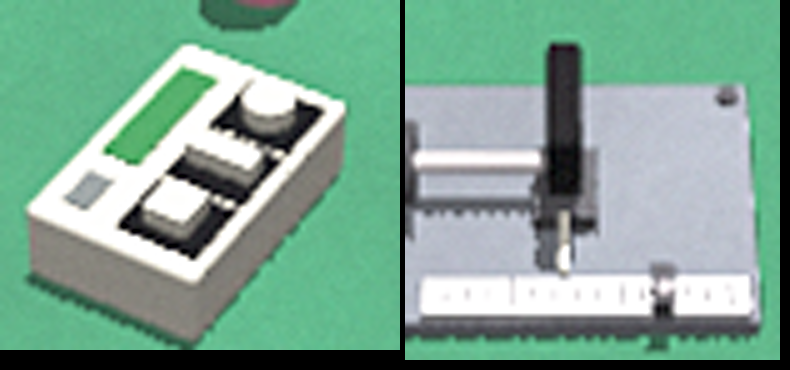

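The tester pose fits to within about 2 mm, and both views agree on the keys and the index (a pull of about 45.5 mm). The side crop shows the square key nearest the camera, then long, then round. I'll start moving with the fingers closed, turning to the tester's gripping yaw on the way.

Request:
{"api": "arm_command", "payload": {"series": [[1,0,0,-1],[1,0,0,-1],[1,0,0,-1],[1,0,0,-1],[1,0,0,-1]], "hand": -1, "squeeze": 20}}

```text
t: 0.6
ee_pos: [0.3709, -0.5002, 0.4043]
tool_rot: [-2.915, -1.17, 0.0]
contact_force: [0.3, -0.5, -0.0]
opening: 0.0607
gripper_force: 0.0
```

Request:
{"api": "arm_command", "payload": {"series": [[0.9,0,0,-1],[0.9,0,0,-1],[0.9,0,0,-1],[0.9,0,0,-1],[0.9,0,0,-1]]}}

```text
t: 1.1
ee_pos: [0.4961, -0.3162, 0.4043]
tool_rot: [-2.513, -1.885, 0.0]
contact_force: [0.7, -0.9, -0.6]
opening: 0.0205
gripper_force: 0.0
```

Request:
{"api": "arm_command", "payload": {"series": [[0.5,0.5,0,-1],[0.5,0.5,0,-1],[0.5,0.5,0,-1],[0.5,0.5,0,-1],[0,0,0,-1]]}}

```text
t: 1.6
ee_pos: [0.6088, -0.2294, 0.404]
tool_rot: [-1.935, -2.474, -0.001]
contact_force: [0.1, -0.4, 0.6]
opening: 0.0005
gripper_force: 0.0
```

```bash
cat >> h.py <<'E'
from scipy.spatial.transform import Rotation as Ro
def go(x,y,ztip=None):
    s=ctrl.observe();p=s["ee_pos"];R=Ro.from_rotvec(s["tool_rot"]).as_matrix()
    d=np.array([x,y,p[2] if ztip is None else ztip+ctrl.tip_reach])-p
    yaw=np.degrees(np.arctan2(R[1,0],R[0,0]))
    print("units(5cm)",(R.T@d/.05).round(3),"yaw",yaw.round(2),"tip",(p+R[:,2]*ctrl.tip_reach).round(4),"F",s["contact_force"].round(1),"open",s["opening"],s["gripper_force"],"t",s["t"])
E
python3 - <<'E'
from h import *
print("flask",onz("side",(288,130),0),onz("top",(470,166),.217))
go(.6265,-.1392,.085)
E
```

```text
flask [ 0.64145759 -0.4030436   0.        ] [ 0.64731597 -0.4204997   0.217     ]
units(5cm) [1.662 0.779 2.58 ] yaw 103.94 tip [ 0.6087 -0.2292  0.2139] F [ 0.1 -0.4  0.6] open 0.00046683350415325104 0.0 t 1.6
```

Request:
{"api": "arm_command", "payload": {"series": [[0.55,0.26,0.5,0],[0.55,0.26,0.8,0],[0.56,0.26,0.8,0],[0,0,0.48,-0.28],[0,0,0,0]]}}

```text
t: 2.1
ee_pos: [0.6246, -0.1419, 0.2728]
tool_rot: [-1.902, -2.493, 0.003]
contact_force: [-0.5, 0.0, -0.2]
opening: 0.0006
gripper_force: 0.0
```

```bash
python3 - <<'E'
from h import *
go(.6265,-.1392,.060)
cv2.imwrite("pics/s2.png",ctrl.read_camera("side")[:,:,::-1])
cv2.imwrite("pics/c3.png",crop("pics/s2.png",215,90,345,200,5))
E
```

```text
units(5cm) [0.041 0.053 0.455] yaw 105.3 tip [ 0.6235 -0.1416  0.0827] F [-0.5  0.  -0.2] open 0.0005585075367171141 0.0 t 2.1
```

View pics/c3.png

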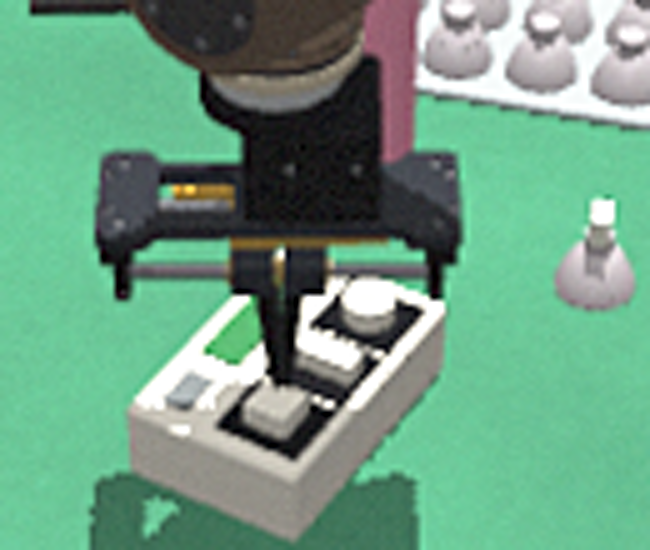

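The closed fingertips at crop pixel (280,380) hang over the square key, about 17 mm above it. Pressing now.

Request:
{"api": "arm_command", "payload": {"series": [[0.04,0.05,0.1,0],[0,0,0.15,0],[0,0,0.12,0],[0,0,0.1,0],[0,0,0,0]]}}

```text
t: 2.65
ee_pos: [0.627, -0.1407, 0.2527]
tool_rot: [1.909, 2.495, -0.0]
contact_force: [0.3, -1.5, 4.0]
opening: 0.0005
gripper_force: 1.8
```

```bash
python3 - <<'E'
from h import *
go(.6265,-.1392,.060)
E
```

```text
units(5cm) [ 0.032 -0.002  0.053] yaw 105.17 tip [ 0.6271 -0.1408  0.0626] F [ 0.3 -1.5  4. ] open 0.0004767072427488277 1.808904418721795 t 2.65
```

Request:
{"api": "arm_command", "payload": {"series": [[0.03,0,0.04,0],[0,0,0.04,0],[0,0,0,0],[0,0,0,0],[0,0,0,0]]}}

```text
t: 3.15
ee_pos: [0.6267, -0.1391, 0.2503]
tool_rot: [1.907, 2.494, 0.0]
contact_force: [-2.5, -2.6, 13.5]
opening: 0.0005
gripper_force: 6.8
```

```bash
python3 - <<'E'
from h import *
go(.6122,-.1873,.085)
E
```

```text
units(5cm) [-0.855 -0.531 -0.496] yaw 105.19 tip [ 0.627  -0.1393  0.0602] F [-2.5 -2.6 13.5] open 0.000473709239965113 6.801786178839393 t 3.15
```

The square key bottomed at 13.5 N. Lifting and moving over to the round key.

Request:
{"api": "arm_command", "payload": {"series": [[0,0,-0.3,0],[0,0,-0.3,0],[-0.85,-0.52,0,0],[-0.85,-0.52,0,0],[0,0,0,0]]}}

```text
t: 3.65
ee_pos: [0.5972, -0.239, 0.2798]
tool_rot: [1.913, 2.491, -0.001]
contact_force: [0.3, 0.8, 0.9]
opening: 0.0005
gripper_force: 0.0
```

```bash
python3 - <<'E'
from h import *
go(.5986,-.2349,.060)
E
```

```text
units(5cm) [0.072 0.047 0.593] yaw 104.95 tip [ 0.5973 -0.2392  0.0897] F [0.3 0.8 0.9] open 0.0005252640860383208 0.0 t 3.65
```

Request:
{"api": "arm_command", "payload": {"series": [[0.03,0.02,0.2,0],[0,0,0.22,0],[0,0,0.15,0],[0,0,0.08,0],[0,0,0,0]]}}

```text
t: 4.15
ee_pos: [0.5994, -0.2316, 0.2499]
tool_rot: [1.905, 2.497, -0.0]
contact_force: [-13.9, 4.1, 41.0]
opening: 0.0006
gripper_force: 20.8
```

```bash
python3 - <<'E'
from h import *
go(.5986,-.2349,.060)
E
```

```text
units(5cm) [-0.06  -0.033 -0.004] yaw 105.3 tip [ 0.5995 -0.2317  0.0598] F [-13.9   4.1  41. ] open 0.000612938390215421 20.830221106298268 t 4.15
```

Request:
{"api": "arm_command", "payload": {"series": [[0,0,-0.35,0],[0,0,-0.35,0],[0.39,0.24,0,0],[0.39,0.24,0,0],[0,0,0,0]]}}

```text
t: 4.65
ee_pos: [0.6128, -0.1857, 0.2807]
tool_rot: [-1.903, -2.498, 0.0]
contact_force: [-0.6, 0.0, 0.1]
opening: 0.0002
gripper_force: 0.0
```

```bash
python3 - <<'E'
from h import *
go(.6122,-.1873,.060)
E
```

```text
units(5cm) [-0.028 -0.02   0.612] yaw 105.39 tip [ 0.6126 -0.1856  0.0906] F [-0.6  0.   0.1] open 0.0002265255497306182 0.0 t 4.65
```

Request:
{"api": "arm_command", "payload": {"series": [[-0.02,-0.02,0.2,0],[0,0,0.22,0],[0,0,0.15,0],[0,0,0.04,0],[0,0,0,0]]}}

```text
t: 5.15
ee_pos: [0.6112, -0.1906, 0.2504]
tool_rot: [-1.908, -2.494, 0.0]
contact_force: [-2.0, 0.9, 5.6]
opening: 0.0003
gripper_force: 2.4
```

```bash
python3 - <<'E'
from h import *
go(.6122,-.1873,.060)
E
```

```text
units(5cm) [0.058 0.037 0.007] yaw 105.15 tip [ 0.611  -0.1905  0.0603] F [-2.   0.9  5.6] open 0.00033841773122958023 2.418453307764139 t 5.15
```

Request:
{"api": "arm_command", "payload": {"series": [[0,0,0.03,0],[0,0,0,0],[0,0,-0.4,0],[0,0,-0.8,0],[0,0,-0.8,0]]}}

```text
t: 5.65
ee_pos: [0.6112, -0.1908, 0.3492]
tool_rot: [-1.908, -2.493, 0.001]
contact_force: [-0.1, 0.4, -0.2]
opening: 0.0006
gripper_force: 0.0
```

Request:
{"api": "arm_command", "payload": {"series": [[0.9,0.1,0,0],[0.9,0.1,0,0],[0.9,0.1,0,0],[0.9,0.1,0,0],[0.9,0,0,0]], "hand": 1}}

```text
t: 6.15
ee_pos: [0.5716, 0.0334, 0.3487]
tool_rot: [-1.909, -2.495, 0.0]
contact_force: [0.2, 0.2, 1.3]
opening: 0.0351
gripper_force: 0.0
```

Request:
{"api": "arm_command", "payload": {"series": [[0.9,0,0,0],[0.8,0,0,0],[0.2,0,0,0],[0,0,0,0],[0,0,0,0]]}}

```text
t: 6.65
ee_pos: [0.5473, 0.123, 0.349]
tool_rot: [1.909, 2.495, -0.001]
contact_force: [0.2, -0.9, -0.5]
opening: 0.0746
gripper_force: 0.0
```

```bash
python3 - <<'E'
from h import *
go(.5475,.1239,.057)
for n in("top","side"): cv2.imwrite(f"pics/{n}3.png",ctrl.read_camera(n)[:,:,::-1])
go(.5475,.1239,.057)
a=crop("pics/top3.png",170,130,270,270,4);b=crop("pics/side3.png",225,190,320,300,4)
o=np.zeros((560,790,3),np.uint8);o[:,:400]=a;o[:440,405:785]=b
cv2.imwrite("pics/c4.png",o)
E
```

```text
units(5cm) [0.017 0.009 2.038] yaw 105.17 tip [0.5473 0.1229 0.1589] F [ 0.2 -0.9 -0.5] open 0.0746177553228608 0.0 t 6.65
units(5cm) [0.027 0.009 2.04 ] yaw 105.09 tip [0.5474 0.1225 0.159 ] F [-0.1 -0.   0.1] open 0.08325992234024433 0.0 t 6.75
```

View pics/c4.png

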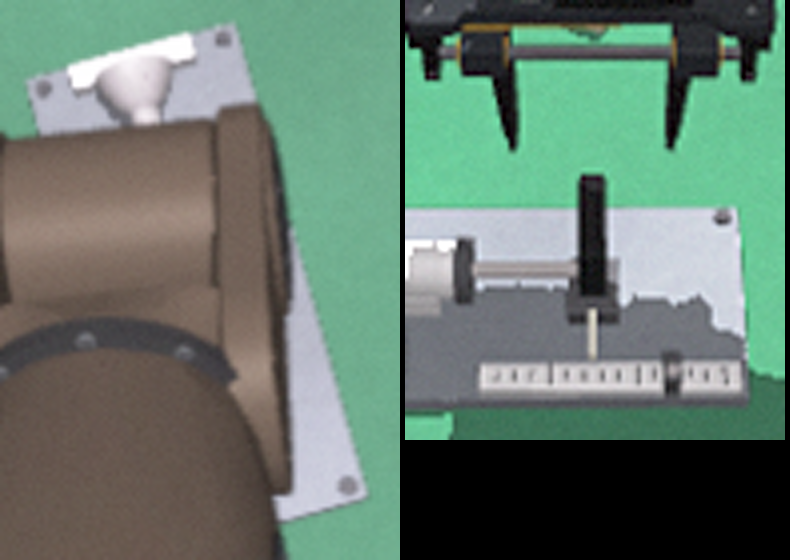

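The side crop shows both fingers straddling the bar at x 592 (fingertips at 513 and 670). The pointer is at (592,330) and the index block at (672,375). Descending with a narrower opening.

Request:
{"api": "arm_command", "payload": {"series": [[0.02,0.01,0.4,-0.08],[0,0,0.6,0],[0,0,0.6,0],[0,0,0.43,0],[0,0,0,0]], "hand": 0.4}}

```text
t: 7.25
ee_pos: [0.5471, 0.1237, 0.2453]
tool_rot: [-1.898, -2.499, 0.005]
contact_force: [-0.6, -0.1, 0.7]
opening: 0.067
gripper_force: 0.0
```

Request:
{"api": "arm_command", "payload": {"series": [[0,0,0,0],[0,0,0,0],[0,0,0,0],[0,0,0,0],[0,0,0,0]], "hand": -1, "squeeze": 40}}

```text
t: 7.75
ee_pos: [0.5472, 0.125, 0.2484]
tool_rot: [1.897, 2.503, 0.001]
contact_force: [-0.9, 0.3, 0.4]
opening: 0.032
gripper_force: 0.0
```

Request:
{"api": "arm_command", "payload": {"series": [[0,0,0,0],[0,0,0,0],[0,0,0,0],[0,0,0,0],[0,0,0,0]]}}

```text
t: 8.25
ee_pos: [0.5471, 0.125, 0.2479]
tool_rot: [-1.898, -2.504, 0.0]
contact_force: [-2.6, -0.6, 3.6]
opening: 0.016
gripper_force: 40.0
```

```bash
python3 - <<'E'
from h import *
c=np.array([.61494,.14281]);th=.27304;u=np.array([np.cos(th),np.sin(th)])
g=c-.07*u; t=g-.0455*u
go(*g,.057);go(*t,.057)
E
```

```text
units(5cm) [-0.024  0.003  0.016] yaw 105.68 tip [0.547  0.125  0.0578] F [-2.6 -0.6  3.6] open 0.01595993682450961 39.99966481234878 t 8.25
units(5cm) [-0.023 -0.907  0.017] yaw 105.68 tip [0.547  0.125  0.0578] F [-2.6 -0.6  3.6] open 0.01595993682450961 39.99966481234878 t 8.25
```

The bar is gripped: 16 mm opening at 40 N. Pulling along tool −y.

Request:
{"api": "arm_command", "payload": {"series": [[0,-0.2,0,0],[0,-0.25,0,0],[0,-0.25,0,0],[0,-0.2,0,0],[0,0,0,0]]}}

```text
t: 8.75
ee_pos: [0.5032, 0.1127, 0.2479]
tool_rot: [1.897, 2.502, 0.002]
contact_force: [6.7, 4.6, -5.8]
opening: 0.0158
gripper_force: 40.0
```

```bash
python3 - <<'E'
from h import *
c=np.array([.61494,.14281]);th=.27304;u=np.array([np.cos(th),np.sin(th)])
t=c-(.07+.0455)*u
cv2.imwrite("pics/side4.png",ctrl.read_camera("side")[:,:,::-1])
go(*t,.057)
cv2.imwrite("pics/c5.png",crop("pics/side4.png",240,225,320,300,8))
E
```

```text
units(5cm) [-0.023 -0.004  0.016] yaw 105.66 tip [0.504  0.1129 0.0578] F [ 7.6  3.8 -3.5] open 0.015539520099788073 40.01731503463816 t 8.8
```

View pics/c5.png

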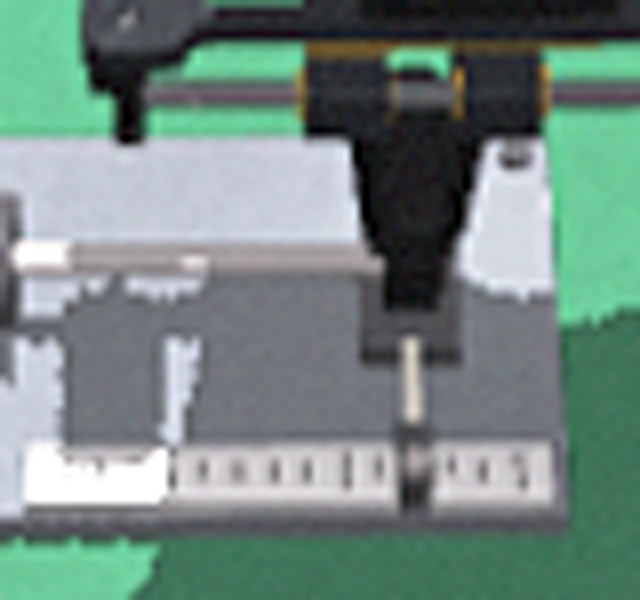

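The pointer at crop x ≈ 412 lines up with the index block centre at x ≈ 414. I'll let it settle, then check the numbers.

Request:
{"api": "arm_command", "payload": {"series": [[0,0,0,0],[0,0,0,0],[0,0,0,0],[0,0,0,0],[0,0,0,0]]}}

```text
t: 9.3
ee_pos: [0.504, 0.113, 0.2479]
tool_rot: [1.897, 2.502, 0.003]
contact_force: [6.5, 3.1, -2.1]
opening: 0.0159
gripper_force: 40.0
```

```bash
python3 - <<'E'
from h import *
c=np.array([.61494,.14281]);th=.27304;R=np.array([[np.cos(th),-np.sin(th)],[np.sin(th),np.cos(th)]])
f=lambda x,y:((x+.5)/8-.5+240,(y+.5)/8-.5+225)
for p,z in(((413,420),.0275),((411,380),.0275),((414,465),.034),((414,495),.026)): print(((onz("side",f(*p),z)[:2]-c)@R).round(4))
go(*(c-R[:,0]*.1155),.057)
E
```

```text
[-0.1157  0.0472]
[-0.1155  0.0333]
[-0.1153  0.0669]
[-0.1154  0.0716]
units(5cm) [-0.023 -0.013  0.016] yaw 105.67 tip [0.5045 0.113  0.0578] F [ 6.5  3.1 -2.1] open 0.015870317773494225 40.02090036403388 t 9.3
```

```bash
python3 -c "
from rig import ctrl
print(ctrl.sign_off())"
```

```text
the job is handed in; nothing more can be done
None
```

I pressed the square, round and long keys fully down in that order, then pulled the handle out until the pointer was within about 0.5 mm of the index block's middle, and signed off with the gripper still holding it at 40 N; sign-off returned no verdict.

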